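Clamp the salt away airtight in the clip-top canister

ROBOT

A 6-joint arm with a two-finger parallel gripper is mounted at the origin on a cart in front of the work surface, level with it; the furniture and walls round the work are solid. World frame = base frame: x ahead of the robot, y to its left, z up, the work surface at z = 0. Lengths are in m, angles in rad, forces in N, time in s.
With the tool pointing down it reaches from about 0.3 to 0.775 m from the base axis. Payload 14.6 kg.
Tool frame: the origin (TCP) lies on the centre line of the jaws, within the pads' length; the fingertips stand 11 mm ahead of it and the grasp point (between the pads) lies 8 mm behind it; z points along the fingers, y is the line along which they close (so a half turn about z gives the same grasp; the last joint's range is limited). The gripper opens to 94 mm and grips with 3 to 60 N. Pads are 16 mm wide; open, the fingers measure 119 mm over their backs; the gripper's body (75 mm by 177 mm) begins 78 mm behind the grasp point.
Start: joints at [1.067, 0.3, 1.521, -0, 1.321, -0.067], TCP at [0.233, 0.498, 0.216] pointing down, gripper open.
Joint ranges: [-3.03, 3.03], [-0.79, 2.21], [0.23, 2.52], [-1.04, 4.18], [0, 3.07], [-2.55, 2.55]. Speed limits (rad/s): [2.22, 2.22, 2.57, 3.14, 3.14, 3.14].

INTERFACE

Orientations are given as a unit quaternion [w, x, y, z].
In Python, from rig import * gives the robot as it stands.
- The arm moves only by the tool arm_command, never from a script. Its argument "steps" is a list of rows, each an object of numbers: "jaw": the opening in per cent of the stroke, from 0 (shut) to 100 (fully open); "tx", "ty", "tz": the shift along the tool's x, y, z in mm; "rx", "ry", "rz": the turn, a rotation vector about the tool's x, y, z in degrees. A call has 1 to 10 rows; each row shifts and turns the commanded pose from where the row before left it, along the tool's axes as they then stand; what a row does not reach is not made up. A row lasts 1/12 s, in which the tool goes at most 41.7 mm and 7.16 degrees, less where a joint would pass 70% of its speed; a pose out of reach is approached as far as the arm can. A call is refused whole if a number of a shift passes 41.7 or a number of a turn 7.16, either way. A call with a gripper value outside its range is refused whole. The fingers move at their own pace and stop on an object; "force" is the grip in N (left out, the last holds). Time passes only in rows, so rows that do not move let the fingers close. It gives the time, the measured TCP pose, the force, the opening and the grip force at its end, in the units of the state.
- read_state(): the state, without advancing time (a new reading comes with each control period).
- read_camera(name): name is "scene" or "side" or "wrist"; returns a dict with "color" (400x640x3 uint8, red, green, blue), "camera_matrix" (3x3 intrinsics, pixels), "rvec" (rotation vector, rad) and "tvec" (3), from world to camera coordinates, as OpenCV has them. Camera axes: x right, y down, z forward; pixel columns grow to the right and rows downward; lengths in m; the calibration is good to about 2 mm. A picture is of the moment at which its call begins. There is no depth.
- job_done(): hands the job in; it is judged then, once.
The state is a dict: "clock": time; "qpos": joint angles; "joint_velocities": joint speeds; "joint_efforts": joint torques, N m; "tcp_pos": TCP position; "tool_rot": TCP orientation; "contact_force": force on the tool from outside, world axes, zero at the start; "torque": the same for the moment, N m; "width": opening from 0.0 (shut) to 1.0 (fully open); "finger_force": force on a finger pad.
Only numpy, scipy, OpenCV 4.12 (cv2) and the standard library are available. Lean on these libraries where they do the work, as an engineer would, in place of code of your own. Each camera call takes 0.05 s, during which the arm holds its last target. There are 200 camera calls.

TASK

Put the salt shaker away airtight: swing the canister's wire bail forward (towards the canister's front) clear of the mouth, stand the salt shaker upright in the canister, and seat the wooden lid fully home on the rim with its stop fin at the back. Then swing the wire bail back up over the hump of the lid's handle until it snaps into the notch and clamps the lid, and let go. Do not tip the shaker over or disturb the tumbler, the spice jar and the sugar jar.

Things in the scene. Friction and masses are not known exactly. Their poses are not given: they have to be found in the camera images.
- canister: white stoneware canister, fixed, open on top. Origin: centre of its underside, z up; front = its own -x (roughly towards the robot), back = +x. Outside diameter 132 mm, mouth 120 mm, inner floor 10 mm and rim 112 mm above the origin. The wire bail turns on pivots on its left and right sides (axis parallel to its y, 72 mm above the origin) and reaches 86 mm to either side.
- bail (a joint): angle (rad) of the U-shaped wire bail: 0 upright over the mouth, negative leaning to the canister's front, positive to its back; range -1.1 to 1.2; clear of the mouth below -0.9. Leaning past about 0.5 it falls to that end. Bar centre in the canister's frame: [0.090 sin(angle), 0, 0.072 + 0.090 cos(angle)]. On the seated lid it meets the hump at -0.2, tops it at 0, rests in the notch at +0.2.
- bail_wire: the bail. Origin on the pivot axis midway between the pivots; z along the arms, y along the cross bar (8 mm thick, its slippery middle 50 mm bears on the lid). The wire is sprung: the bar can stretch up to 9 mm away from the pivots (8 N to start, then 2 N per mm) and pulls back; over the hump it stretches 4 mm. Crossing takes about 10 N; past +0.12 rad it snaps into the notch.
- bail_grip_a (a point): centre of the black grip sleeve (12 mm thick, 40 mm long along the bar) on the canister's +y side of the bail's cross bar, 48 mm from the bar's middle. It may be pinched from above across the bar.
- bail_grip_b (a point): the same sleeve on the canister's -y side, 48 mm from the bar's middle.
- lid: round wooden lid, 124 mm wide, 68 mm high, 250 g. Origin: centre of its underside; z up. Black plug 115 mm wide, 8 mm deep, then a 10 mm disc, then a saddle handle 24 mm thick (y), 76 mm long (x): hump amid, 58 mm above the origin; behind it (+x) a notch, then the stop fin (x 21 to 34 mm, top 68 mm). Seated: origin 104 mm above the canister's, x axes alike. Grip across y at 40 mm height.
- salt_shaker: salt shaker, 44 mm in diameter, 90 mm tall, clear glass with a grey domed top; stands upright on the worktop. Origin: centre of its underside. It fits upright in the canister under the lid.
- tumbler: bystander: clear drinking glass, 69 mm across, 92 mm tall, origin under its centre.
- spice_jar: bystander: spice jar with a green cap, 46 mm across, 106 mm tall, origin under its centre.
- sugar_jar: bystander: small glass sugar jar with lid, 62 mm across, 77 mm tall, origin under its centre.
- lid_fin (a point): top of the lid's stop fin, at [0.028, 0, 0.068] in the lid's frame; on the seated lid it lies towards the canister's back (+x).

How it is judged:
By the outcome, as a careful person would: the job done as asked, in the order asked, and still so for the second after the job is handed in, with the robot touching nothing.
It also fails if it takes over 72 s, if anything falls off the work surface, if the arm or the gripper's body presses on something with over 40 N, if the wrist force passes 120 N, or if a joint passes its speed limit or range.

## Working session

There is one attempt and no reset: what is moved stays moved. The work goes in short steps, Python scripts to look and compute and a tool call to move; the robot and the scene stay as the last step left them, time stands still between calls to the robot, and variables do not carry over. Pictures are saved under pics/ and viewed, at most 10 in all, crops included, and the job is handed in when it is done.

Besides the shell and the picture viewer there is one more tool, called after "Call:" as name(argument=value, ...) on one line, values as JSON. arm_command: Moves the arm, as the interface text tells. Its arguments: {"type":"object","properties":{"steps":{"type":"array"},"force":{"type":"number"}},"required":["steps"]}

```bash
mkdir -p pics; ls; cat > h.py <<'E'
import sys; sys.path.insert(0,'.')
from rig import *
import numpy as np, cv2
def snap(n,f):
    c=read_camera(n); cv2.imwrite('pics/'+f,cv2.cvtColor(c['color'],cv2.COLOR_RGB2BGR)); 
    np.savez('pics/'+f+'.npz',**c); return c
def load(f): return dict(np.load('pics/'+f+'.npz'))
def ray(c,u,v):
    R=cv2.Rodrigues(np.array(c['rvec'],float))[0]; t=np.array(c['tvec'],float).ravel()
    d=R.T@np.linalg.inv(c['camera_matrix'])@np.array([u,v,1.]); return -R.T@t,d/np.linalg.norm(d)
def onz(c,u,v,z):
    o,d=ray(c,u,v); return (o+d*(z-o[2])/d[2]).round(4)
def tri(*r):
    A=sum(np.eye(3)-np.outer(d,d) for o,d in r); b=sum((np.eye(3)-np.outer(d,d))@o for o,d in r); p=np.linalg.solve(A,b)
    return p.round(4),[round(float(np.linalg.norm(np.cross(p-o,d))),4) for o,d in r]
def proj(c,P): return cv2.projectPoints(np.array(P,float).reshape(-1,3),np.array(c['rvec'],float),np.array(c['tvec'],float),np.array(c['camera_matrix'],float),None)[0].reshape(-1,2).round(1)
E
python3 - <<'E'
from h import *
for n in('scene','side','wrist'): c=snap(n,n+'1.png'); print(n,ray(c,320,200))
print(read_state())
E
```

```text
pics
scene (array([-0.11705304, -0.49055751,  0.77335417]), array([ 0.67798744,  0.42617845, -0.59891983]))
side (array([ 0.60466061, -0.72104197,  0.61136977]), array([-0.02107579,  0.80574335, -0.59188975]))
wrist (array([0.16016311, 0.53212976, 0.38450215]), array([ 0.25818691, -0.12156089, -0.95841665]))
{'clock': 0.15, 'qpos': array([ 1.06741839e+00,  3.00356691e-01,  1.52140632e+00, -2.35969201e-05,
        1.32072085e+00, -6.66024742e-02]), 'joint_velocities': array([-0.00145583, -0.0020405 , -0.00209072, -0.00048585,  0.00242088,
       -0.00118206]), 'joint_efforts': array([-1.74221721e-03, -5.31954861e+01, -3.52819562e+01,  7.06812716e-02,
        2.35756795e-02, -3.75726859e-05]), 'tcp_pos': array([0.23258121, 0.4982003 , 0.21602302]), 'tool_rot': array([-1.14310652e-04,  2.16653055e-01,  9.76248562e-01, -4.30840673e-04]), 'contact_force': array([ 0.47685247,  0.32798087, -0.69573148]), 'torque': array([-0.02240167,  0.06171083,  0.03142915]), 'finger_force': 0.0, 'width': 1.001085749644875}
```

View pics/scene1.png

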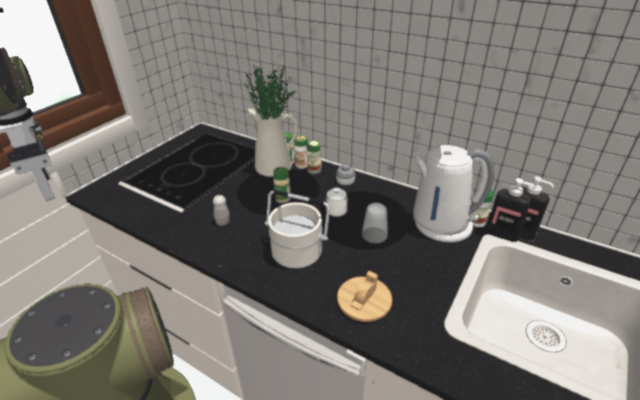

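View pics/side1.png

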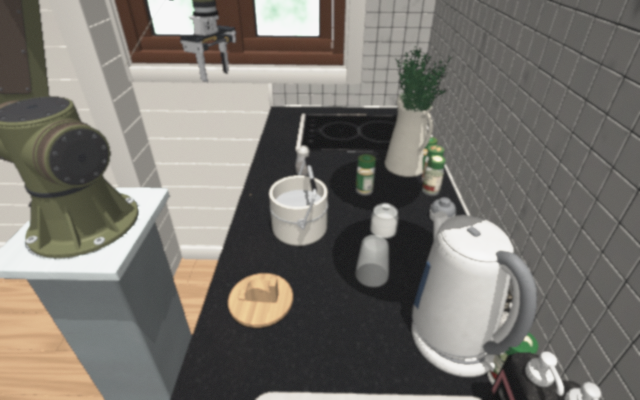

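```bash
python3 - <<'E'
from h import *
a=cv2.imread('pics/scene1.png')[155:325,200:400]; b=cv2.imread('pics/side1.png')[140:330,220:410]
a=cv2.resize(a,(400,340),interpolation=3*0+2); b=cv2.resize(b,(400,400),interpolation=2)
a=cv2.resize(cv2.imread('pics/scene1.png')[155:325,200:400],(400,340),interpolation=2)
o=np.zeros((400,800,3),np.uint8); o[:340,:400]=a; o[:,400:]=b; cv2.imwrite('pics/crop1.png',o)
E
```

```text
(no output)
```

View pics/crop1.png

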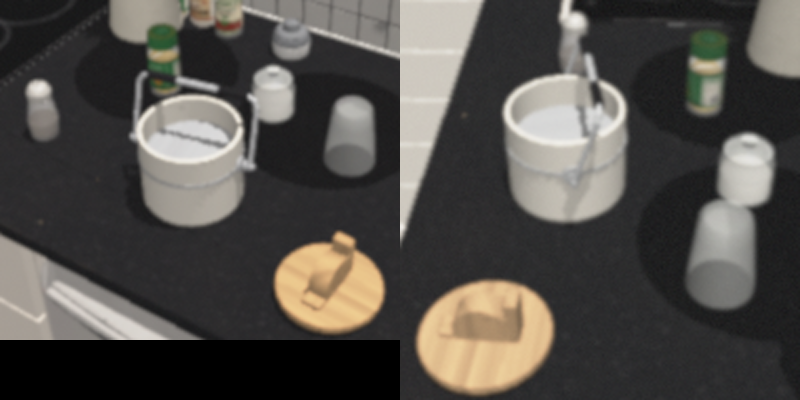

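```bash
python3 - <<'E'
from h import *
s=load('scene1.png');d=load('side1.png')
S=lambda x,y:(200+x/2,155+y/2); D=lambda x,y:(220+(x-400)/2.105,140+y/2.105)
def T(n,a,b): print(n,*tri(ray(s,*S(*a)),ray(d,*D(*b))))
T('bar+y',(143,75),(590,60)); T('bar-y',(252,100),(603,115))
T('barpiv -y',(247,165),(574,177))
T('rim',(190.5,128),(565,107)); print(onz(s,*S(190.5,128),.112),onz(d,*D(565,107),.112))
# rim edge points along widest
print('lid',onz(s,*S(329,286),.014),onz(d,*D(485,336),.014))
T('fin',(345,238),(519,290)); print(onz(s,*S(345,238),.068),onz(d,*D(519,290),.068))
print('front handle', onz(s,*S(313,300),.03),onz(d,*D(440,296),.03))
print('shaker top',onz(s,*S(38,84),.09),onz(d,*D(574,16),.09))
print('shaker mid',onz(s,*S(42,112),.045),onz(d,*D(572,45),.045))
print('tumbler',onz(s,*S(351,104),.092),'spice',onz(s,*S(163,36),.106),onz(d,*D(709,40),.106),'sugar',onz(s,*S(273,72),.077),onz(d,*D(747,145),.077))
# lid contour
for c,n in((s,'s'),(d,'d')):
    h=cv2.cvtColor(c['color'],cv2.COLOR_RGB2HSV); m=cv2.inRange(h,(8,60,90),(25,255,255))
    if n=='s': m[:250]=0;m[340:]=0;m[:,:320]=0;m[:,410:]=0
    else: m[:260]=0;m[330:]=0;m[:,:220]=0;m[:,300:]=0
    q=max(cv2.findContours(m,0,1)[0],key=cv2.contourArea); e=cv2.fitEllipse(cv2.convexHull(q)); print(e,onz(c,*e[0],.018), cv2.boundingRect(q))
E
```

```text
bar+y [0.5631 0.0826 0.1292] [0.0105, 0.0105]
bar-y [ 0.5804 -0.0695  0.1476] [0.0008, 0.0008]
barpiv -y [ 0.5493 -0.0796  0.0723] [0.0012, 0.0012]
rim [ 0.5359 -0.0058  0.1102] [0.0009, 0.0009]
[ 0.5331 -0.0081  0.112 ] [ 0.5363 -0.007   0.112 ]
lid [ 0.4743 -0.2347  0.014 ] [ 0.4759 -0.2385  0.014 ]
fin [ 0.5086 -0.2331  0.0657] [0.0036, 0.0036]
[ 0.5034 -0.2373  0.068 ] [ 0.51   -0.2306  0.068 ]
front handle [ 0.4351 -0.2339  0.03  ] [ 0.4294 -0.2055  0.03  ]
shaker top [0.5263 0.2446 0.09  ] [0.5299 0.2407 0.09  ]
shaker mid [0.5212 0.242  0.045 ] [0.526  0.2396 0.045 ]
tumbler [ 0.7022 -0.1482  0.092 ] spice [0.6936 0.1501 0.106 ] [0.7056 0.1532 0.106 ] sugar [ 0.7316 -0.0132  0.077 ] [ 0.736  -0.0243  0.077 ]
((364.7623596191406, 296.57080078125), (50.7476921081543, 54.8050537109375), 96.26795196533203) [ 0.4752 -0.2347  0.018 ] (337, 270, 56, 52)
((260.0423583984375, 299.5072937011719), (54.09440994262695, 67.06647491455078), 74.1263198852539) [ 0.476  -0.2415  0.018 ] (227, 273, 67, 55)
```

Call:
arm_command(steps=[{"tx": -32, "ty": -24, "tz": -5}, {"tx": -32, "ty": -24, "tz": -5}, {"tx": -32, "ty": -24, "tz": -5}, {"tx": -32, "ty": -24, "tz": -5}, {"tx": -32, "ty": -24, "tz": -5}, {"tx": -32, "ty": -24, "tz": -5}, {"tx": -32, "ty": -24, "tz": -5}, {"tx": -32, "ty": -24, "tz": -5}, {"tx": -32, "ty": -24, "tz": -5}, {"tx": -32, "ty": -24, "tz": -5}])

```text
$.steps[0]: bad value
```

Call:
arm_command(steps=[{"tx": -32, "ty": -24, "tz": -5}, {"tx": -32, "ty": -24, "tz": -5}, {"tx": -32, "ty": -24, "tz": -5}, {"rz": -7}, {"rz": -7}, {"rz": -7}, {"rz": -7}, {"rz": -7}, {"rz": -1}, {"jaw": 100}])

```text
$.steps[0]: bad value
```

```bash
python3 - <<'E'
from h import *
c=snap('wrist','w2.png'); s=read_state(); print(s['clock'],s['tcp_pos'],s['tool_rot'],ray(c,320,200))
E
```

```text
0.2 [0.23259195 0.49824319 0.21611419] [-1.01361054e-04  2.16670090e-01  9.76244823e-01 -3.26030804e-04] (array([0.16016753, 0.53213785, 0.38458029]), array([ 0.25826232, -0.12142297, -0.95841381]))
```

View pics/w2.png

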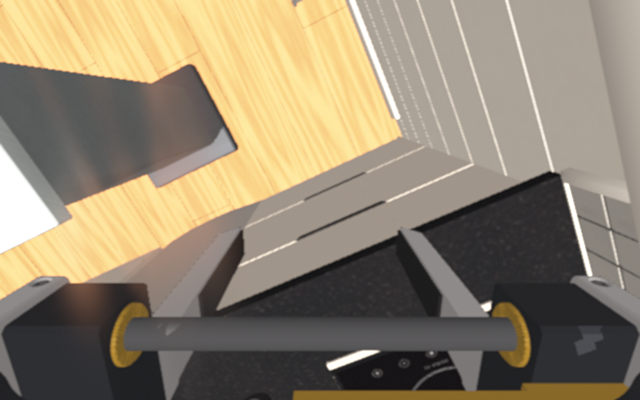

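Call:
arm_command(steps=[{"jaw": 100, "tx": -32, "ty": -24, "tz": -5, "rx": 0, "ry": 0, "rz": 0}, {"jaw": 100, "tx": -32, "ty": -24, "tz": -5, "rx": 0, "ry": 0, "rz": 0}, {"jaw": 100, "tx": -32, "ty": -24, "tz": -5, "rx": 0, "ry": 0, "rz": 0}, {"jaw": 100, "tx": -32, "ty": -24, "tz": -5, "rx": 0, "ry": 0, "rz": 0}, {"jaw": 100, "tx": -32, "ty": -24, "tz": -5, "rx": 0, "ry": 0, "rz": 0}, {"jaw": 100, "tx": -32, "ty": -24, "tz": -5, "rx": 0, "ry": 0, "rz": 0}, {"jaw": 100, "tx": -32, "ty": -24, "tz": -5, "rx": 0, "ry": 0, "rz": 0}, {"jaw": 100, "tx": -32, "ty": -24, "tz": -5, "rx": 0, "ry": 0, "rz": 0}, {"jaw": 100, "tx": -32, "ty": -24, "tz": -5, "rx": 0, "ry": 0, "rz": 0}, {"jaw": 100, "tx": -32, "ty": -24, "tz": -5, "rx": 0, "ry": 0, "rz": 0}])

```text
clock: 1.03
tcp_pos: [0.4215, 0.1436, 0.2668]
tool_rot: [0.0, 0.217, 0.976, 0.0]
contact_force: [0.6, 1.4, 0.4]
width: 1.0
finger_force: 0.0
```

Call:
arm_command(steps=[{"jaw": 100, "tx": -32, "ty": -24, "tz": -5, "rx": 0, "ry": 0, "rz": 0}, {"jaw": 100, "tx": -32, "ty": -24, "tz": -5, "rx": 0, "ry": 0, "rz": 0}, {"jaw": 100, "tx": -32, "ty": -24, "tz": -5, "rx": 0, "ry": 0, "rz": 0}, {"jaw": 100, "tx": 0, "ty": 0, "tz": 0, "rx": 0, "ry": 0, "rz": -7}, {"jaw": 100, "tx": 0, "ty": 0, "tz": 0, "rx": 0, "ry": 0, "rz": -7}, {"jaw": 100, "tx": 0, "ty": 0, "tz": 0, "rx": 0, "ry": 0, "rz": -7}, {"jaw": 100, "tx": 0, "ty": 0, "tz": 0, "rx": 0, "ry": 0, "rz": -7}, {"jaw": 100, "tx": 0, "ty": 0, "tz": 0, "rx": 0, "ry": 0, "rz": -7}, {"jaw": 100, "tx": 0, "ty": 0, "tz": 0, "rx": 0, "ry": 0, "rz": -1}, {"jaw": 100, "tx": 0, "ty": 0, "tz": 0, "rx": 0, "ry": 0, "rz": 0}])

```text
clock: 1.87
tcp_pos: [0.4776, 0.0397, 0.2814]
tool_rot: [-0.0, -0.095, 0.996, 0.0]
contact_force: [0.4, 0.3, 0.0]
width: 1.0
finger_force: 0.0
```

```bash
python3 - <<'E'
from h import *
c=snap('wrist','w3.png'); s=read_state(); print(s['clock'],s['tcp_pos'],s['tool_rot'],s['contact_force'],ray(c,320,200))
E
```

```text
1.9167 [0.47758053 0.03967898 0.28139933] [-5.81238362e-05 -9.37502768e-02  9.95595742e-01  1.05221809e-06] [-0.12493154 -0.18511514  0.33026912] (array([0.39903781, 0.02458378, 0.44992847]), array([ 0.27996315,  0.05373949, -0.95850545]))
```

View pics/w3.png

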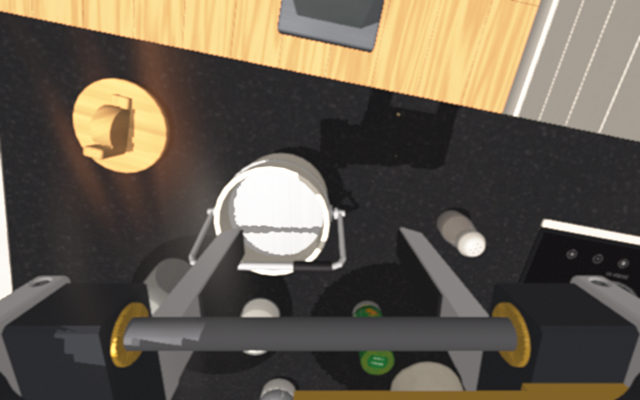

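```bash
python3 - <<'E'
from h import *
c=load('w3.png'); s=load('scene1.png')
P=onz(c,211,211,.072);Q=onz(c,339,213,.072);print('piv',P,Q,(P+Q)/2,np.arctan2(-(Q-P)[0],(Q-P)[1]))
g=c['color']; hsv=cv2.cvtColor(g,cv2.COLOR_RGB2HSV)
m=cv2.inRange(hsv,(8,60,60),(28,255,255)); m[:70]=0;m[180:]=0;m[:,:60]=0;m[:,180:]=0
q=max(cv2.findContours(m,0,1)[0],key=cv2.contourArea)
w=np.array([onz(c,*p[0],.018) for p in cv2.convexHull(q)],dtype=np.float32)
(a,b),r=cv2.minEnclosingCircle(w[:,:2]); print('lid',a,b,r)
for uv in((88,154),(100,154),(94,150)): print('fin',uv,onz(c,*uv,.068))
for uv in((130,97),):print('front',onz(c,*uv,.03))
print('shaker top',onz(c,472,244,.085), onz(s,219,197,.09))
rim=[onz(c,*uv,.112) for uv in((215,215),(328,215),(272,166),(272,272))];print('rim',rim)
for uv in((190,262),(344,266)): print('bar',onz(c,*uv,.15))
big=lambda x0,y0,x1,y1:cv2.resize(g[y0:y1,x0:x1][:,:,::-1],(400,int(400*(y1-y0)/(x1-x0))),interpolation=cv2.INTER_CUBIC)
A=big(60,65,180,185);B=big(190,140,350,285)
o=np.zeros((400,800,3),np.uint8);o[:,:400]=A;o[:B.shape[0],400:]=B;cv2.imwrite('pics/crop3.png',o)
E
```

```text
piv [ 0.5497 -0.0866  0.072 ] [0.5217 0.0726 0.072 ] [ 0.5357 -0.007   0.072 ] 0.17409880457566676Traceback (most recent call last):
  File "<stdin>", line 8, in <module>
cv2.error: OpenCV(4.12.0) /io/opencv/modules/imgproc/src/shapedescr.cpp:201: error: (-215:Assertion failed) count >= 0 && (depth == CV_32F || depth == CV_32S) in function 'minEnclosingCircle'
```

```bash
python3 - <<'E'
from h import *
c=load('w3.png'); s=load('scene1.png')
g=c['color']; hsv=cv2.cvtColor(g,cv2.COLOR_RGB2HSV)
m=cv2.inRange(hsv,(8,60,60),(28,255,255)); m[:70]=0;m[180:]=0;m[:,:60]=0;m[:,180:]=0
q=max(cv2.findContours(m,0,1)[0],key=cv2.contourArea)
w=np.array([onz(c,*map(float,p[0]),.018)[:2] for p in cv2.convexHull(q)]).astype(np.float32)
(a,b),r=cv2.minEnclosingCircle(w.reshape(-1,1,2)); print('lid',a,b,r)
for uv in((88,154),(100,154),(94,150)): print('fin',uv,onz(c,*uv,.068))
print('shaker top',onz(c,472,244,.085), onz(s,219,197,.09))
rim=[onz(c,*uv,.112) for uv in((215,215),(328,215),(272,166),(272,272))];print('rim',rim)
for uv in((190,262),(344,266)): print('bar',onz(c,*uv,.15))
big=lambda x0,y0,x1,y1:cv2.resize(np.ascontiguousarray(g[y0:y1,x0:x1][:,:,::-1]),(400,int(400*(y1-y0)/(x1-x0))),interpolation=cv2.INTER_CUBIC)
A=big(60,65,180,185);B=big(190,140,350,285)
o=np.zeros((400,800,3),np.uint8);o[:,:400]=A;o[:B.shape[0],400:]=B;cv2.imwrite('pics/crop3.png',o)
E
```

```text
lid 0.47484999895095825 -0.2296999990940094 0.11011665314435959
fin (88, 154) [ 0.5066 -0.2413  0.068 ]
fin (100, 154) [ 0.5039 -0.227   0.068 ]
fin (94, 150) [ 0.5003 -0.2342  0.068 ]
shaker top [0.5262 0.2436 0.085 ] [0.5263 0.2446 0.09  ]
rim [array([ 0.5376, -0.07  ,  0.112 ]), array([0.5134, 0.0558, 0.112 ]), array([ 0.4698, -0.0148,  0.112 ]), array([0.5968, 0.0041, 0.112 ])]
bar [ 0.5792 -0.08    0.15  ]
bar [0.5532 0.08   0.15  ]
```

View pics/crop3.png

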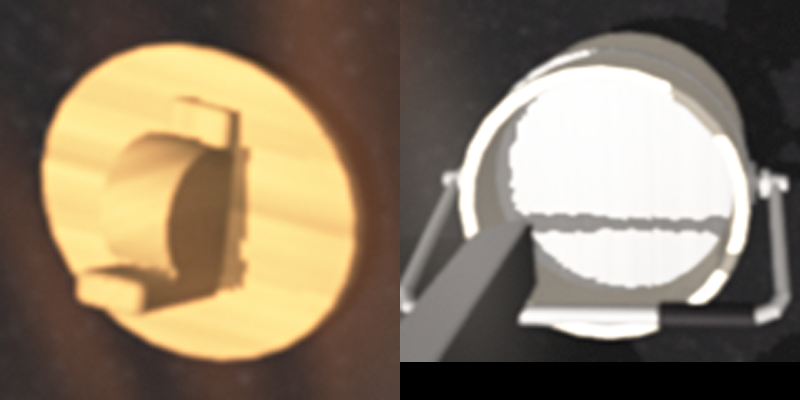

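Call:
arm_command(steps=[{"jaw": 100, "tx": -39, "ty": -19, "tz": 0, "rx": 0, "ry": 0, "rz": 0}, {"jaw": 100, "tx": -39, "ty": -19, "tz": 0, "rx": 0, "ry": 0, "rz": 0}, {"jaw": 100, "tx": -38, "ty": -18, "tz": 0, "rx": 0, "ry": 0, "rz": 0}, {"jaw": 100, "tx": 0, "ty": 0, "tz": 34, "rx": 0, "ry": 0, "rz": 0.5}, {"jaw": 100, "tx": 0, "ty": 0, "tz": 34, "rx": 0, "ry": 0, "rz": 0.3}, {"jaw": 100, "tx": 0, "ty": 0, "tz": 34, "rx": 0, "ry": 0, "rz": 0}, {"jaw": 100, "tx": 0, "ty": 0, "tz": 33, "rx": 0, "ry": 0, "rz": 0}, {"jaw": 100, "tx": 8, "ty": 0, "tz": 0, "rx": 0, "ry": 0, "rz": 0}, {"jaw": 100, "tx": 8, "ty": 0, "tz": 0, "rx": 0, "ry": 0, "rz": 0}, {"jaw": 100, "tx": 8, "ty": 0, "tz": 0, "rx": 0, "ry": 0, "rz": 0}])

```text
clock: 2.75
tcp_pos: [0.5748, 0.0034, 0.1486]
tool_rot: [0.001, -0.088, 0.996, -0.0]
contact_force: [1.0, -0.4, 1.4]
width: 1.0
finger_force: 0.5
```

Call:
arm_command(steps=[{"jaw": 100, "tx": 10, "ty": 0, "tz": 0, "rx": 0, "ry": 0, "rz": 0}, {"jaw": 100, "tx": 10, "ty": 0, "tz": 0, "rx": 0, "ry": 0, "rz": 0}, {"jaw": 100, "tx": 10, "ty": 0, "tz": 0, "rx": 0, "ry": 0, "rz": 0}, {"jaw": 100, "tx": 10, "ty": 0, "tz": 0, "rx": 0, "ry": 0, "rz": 0}, {"jaw": 100, "tx": 10, "ty": 0, "tz": 0, "rx": 0, "ry": 0, "rz": 0}, {"jaw": 100, "tx": 10, "ty": 0, "tz": 0, "rx": 0, "ry": 0, "rz": 0}, {"jaw": 100, "tx": 10, "ty": 0, "tz": 0, "rx": 0, "ry": 0, "rz": 0}, {"jaw": 100, "tx": 10, "ty": 0, "tz": 0, "rx": 0, "ry": 0, "rz": 0}, {"jaw": 100, "tx": 10, "ty": 0, "tz": 0, "rx": 0, "ry": 0, "rz": 0}, {"jaw": 100, "tx": 0, "ty": 0, "tz": 0, "rx": 0, "ry": 0, "rz": 0}])

```text
clock: 3.58
tcp_pos: [0.4857, -0.0127, 0.149]
tool_rot: [0.002, -0.088, 0.996, -0.0]
contact_force: [0.4, -0.2, -0.7]
width: 1.001
finger_force: 0.0
```

```bash
python3 - <<'E'
from h import *
c=snap('side','d4.png'); s=read_state(); print(s['clock'],s['tcp_pos'],s['tool_rot'],s['contact_force'])
w=snap('wrist','w4.png'); a=c['color'][130:290,220:380]
o=np.hstack([cv2.resize(a,(400,400),interpolation=2),cv2.resize(w['color'],(400,250))] if 0 else [cv2.resize(np.ascontiguousarray(a),(400,400),interpolation=2),np.vstack([cv2.resize(w['color'],(400,250)),np.zeros((150,400,3),np.uint8)])])
cv2.imwrite('pics/c4.png',o[:,:,::-1])
E
```

```text
3.6333 [ 0.48646612 -0.01259516  0.14885591] [ 1.91505838e-03 -8.81516931e-02  9.96105149e-01 -3.78878507e-04] [-0.05113483  0.13871631  0.60191379]
```

View pics/c4.png

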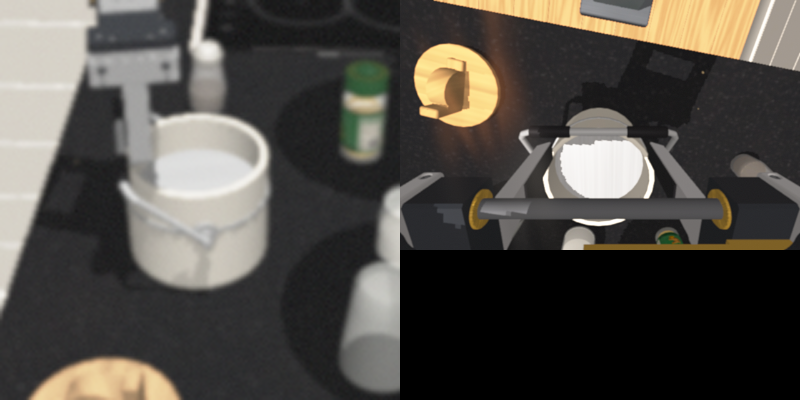

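Call:
arm_command(steps=[{"jaw": 100, "tx": 0, "ty": 0, "tz": -15, "rx": 0, "ry": 0, "rz": 0}, {"jaw": 100, "tx": -12, "ty": 35, "tz": -10, "rx": 0, "ry": 0, "rz": 0}, {"jaw": 100, "tx": -12, "ty": 35, "tz": -10, "rx": 0, "ry": 0, "rz": 0}, {"jaw": 100, "tx": -12, "ty": 35, "tz": -10, "rx": 0, "ry": 0, "rz": 0}, {"jaw": 100, "tx": -12, "ty": 35, "tz": -10, "rx": 0, "ry": 0, "rz": 0}, {"jaw": 100, "tx": -12, "ty": 35, "tz": -10, "rx": 0, "ry": 0, "rz": 0}, {"jaw": 100, "tx": -12, "ty": 35, "tz": -10, "rx": 0, "ry": 0, "rz": 0}, {"jaw": 100, "tx": -11, "ty": 34, "tz": 0, "rx": 0, "ry": 0, "rz": 0}, {"jaw": 100, "tx": 0, "ty": 0, "tz": 0, "rx": 0, "ry": 0, "rz": 0}])

```text
clock: 4.43
tcp_pos: [0.5252, 0.2477, 0.2225]
tool_rot: [0.001, -0.09, 0.996, 0.001]
contact_force: [-0.6, -0.4, -1.3]
width: 1.006
finger_force: 0.0
```

```bash
python3 - <<'E'
from h import *
c=snap('wrist','w5.png'); s=read_state(); print(s['clock'],s['tcp_pos'],s['tool_rot'])
print(proj(c,[.525,.242,.045]),proj(c,[.525,.242,.09]))
E
```

```text
4.4833 [0.5249837  0.24515035 0.22193488] [ 4.94257389e-04 -9.02220568e-02  9.95921520e-01  2.49958421e-04]
[[314.8 179. ]] [[314.2 189.2]]
```

View pics/w5.png

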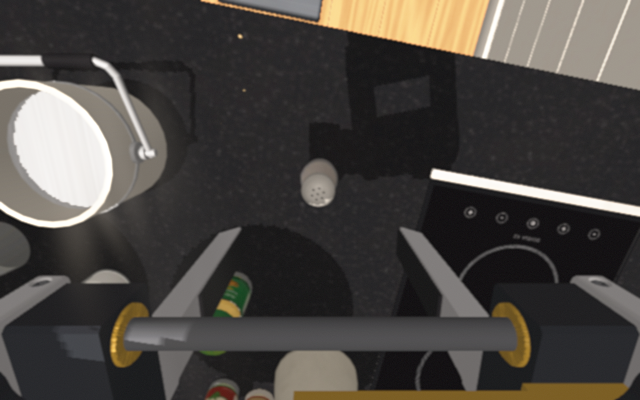

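Call:
arm_command(steps=[{"jaw": 100, "tx": 0, "ty": 0, "tz": 35, "rx": 0, "ry": 0, "rz": 0}, {"jaw": 100, "tx": 0, "ty": 0, "tz": 35, "rx": 0, "ry": 0, "rz": 0}, {"jaw": 100, "tx": 0, "ty": 0, "tz": 35, "rx": 0, "ry": 0, "rz": 0}, {"jaw": 100, "tx": 0, "ty": 0, "tz": 35, "rx": 0, "ry": 0, "rz": 0}, {"jaw": 80, "tx": 0, "ty": 0, "tz": 35, "rx": 0, "ry": 0, "rz": 0}, {"jaw": 55, "tx": 0, "ty": 0, "tz": 0, "rx": 0, "ry": 0, "rz": 0}, {"jaw": 30, "tx": 0, "ty": 0, "tz": 0, "rx": 0, "ry": 0, "rz": 0}, {"jaw": 30, "tx": 0, "ty": 0, "tz": 0, "rx": 0, "ry": 0, "rz": 0}, {"jaw": 30, "tx": 0, "ty": 0, "tz": 0, "rx": 0, "ry": 0, "rz": 0}, {"jaw": 30, "tx": 0, "ty": 0, "tz": 0, "rx": 0, "ry": 0, "rz": 0}], force=15)

```text
clock: 5.32
tcp_pos: [0.5259, 0.2427, 0.0487]
tool_rot: [0.002, -0.089, 0.996, 0.0]
contact_force: [0.4, -0.2, -0.8]
width: 0.608
finger_force: 0.0
```

Call:
arm_command(steps=[{"jaw": 20, "tx": 0, "ty": 0, "tz": 0, "rx": 0, "ry": 0, "rz": 0}, {"jaw": 20, "tx": 0, "ty": 0, "tz": 0, "rx": 0, "ry": 0, "rz": 0}, {"jaw": 20, "tx": 0, "ty": 0, "tz": 0, "rx": 0, "ry": 0, "rz": 0}, {"jaw": 20, "tx": 0, "ty": 0, "tz": 0, "rx": 0, "ry": 0, "rz": 0}, {"jaw": 20, "tx": 0, "ty": 0, "tz": 0, "rx": 0, "ry": 0, "rz": 0}], force=15)

```text
clock: 5.73
tcp_pos: [0.5252, 0.2427, 0.0471]
tool_rot: [0.001, -0.089, 0.996, 0.0]
contact_force: [-1.2, 1.2, 6.7]
width: 0.421
finger_force: 15.3
```

Call:
arm_command(steps=[{"jaw": 20, "tx": 0, "ty": 0, "tz": -15, "rx": 0, "ry": 0, "rz": 0}, {"jaw": 20, "tx": 0, "ty": 0, "tz": -30, "rx": 0, "ry": 0, "rz": 0}, {"jaw": 20, "tx": 0, "ty": 0, "tz": -38, "rx": 0, "ry": 0, "rz": 0}, {"jaw": 20, "tx": 4, "ty": -20, "tz": -34, "rx": 0, "ry": 0, "rz": 0}, {"jaw": 20, "tx": 5, "ty": -34, "tz": -22, "rx": 0, "ry": 0, "rz": 0}, {"jaw": 20, "tx": 5, "ty": -40, "tz": -6, "rx": 0, "ry": 0, "rz": 0}, {"jaw": 20, "tx": 5, "ty": -40, "tz": 0, "rx": 0, "ry": 0, "rz": 0}, {"jaw": 20, "tx": 5, "ty": -40, "tz": 0, "rx": 0, "ry": 0, "rz": 0}, {"jaw": 20, "tx": 5, "ty": -40, "tz": 0, "rx": 0, "ry": 0, "rz": 0}, {"jaw": 20, "tx": 5, "ty": -33, "tz": 0, "rx": 0, "ry": 0, "rz": 0}])

```text
clock: 6.57
tcp_pos: [0.5346, -0.0092, 0.1914]
tool_rot: [-0.0, -0.088, 0.996, -0.0]
contact_force: [0.2, 0.4, -1.5]
width: 0.421
finger_force: 14.8
```

```bash
python3 - <<'E'
from h import *
c=snap('scene','s6.png'); w=snap('wrist','w6.png');s=read_state(); print(s['clock'],s['tcp_pos'],s['tool_rot'],s['width'],s['finger_force'],s['contact_force'])
o=np.hstack([cv2.resize(np.ascontiguousarray(c['color'][110:270,210:370]),(400,400),interpolation=2),np.vstack([cv2.resize(w['color'],(400,250)),np.zeros((150,400,3),np.uint8)])])
cv2.imwrite('pics/c6.png',o[:,:,::-1])
E
```

```text
6.6667 [ 0.53481927 -0.01071755  0.19123974] [-3.31219250e-04 -8.64704426e-02  9.96254303e-01 -3.40574603e-04] 0.41960651923187803 14.756869550328702 [ 0.41737194  1.21039539 -1.47986239]
```

View pics/c6.png

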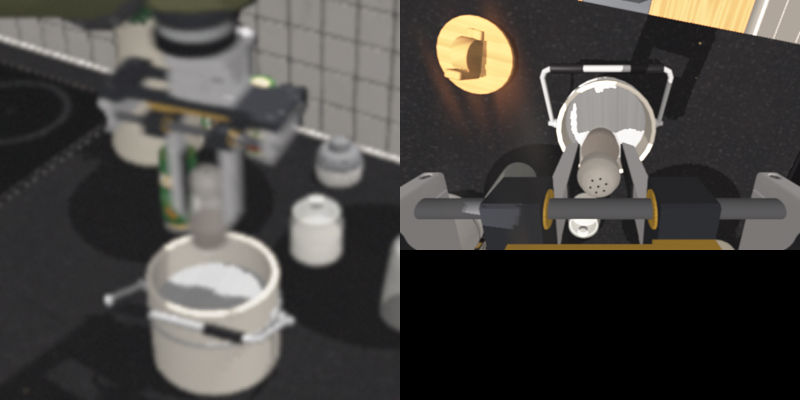

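Call:
arm_command(steps=[{"jaw": 20, "tx": 0, "ty": 3, "tz": 25, "rx": 0, "ry": 0, "rz": 0}, {"jaw": 20, "tx": 0, "ty": 0, "tz": 30, "rx": 0, "ry": 0, "rz": 0}, {"jaw": 20, "tx": 0, "ty": 0, "tz": 30, "rx": 0, "ry": 0, "rz": 0}, {"jaw": 20, "tx": 0, "ty": 0, "tz": 25, "rx": 0, "ry": 0, "rz": 0}, {"jaw": 20, "tx": 0, "ty": 0, "tz": 12, "rx": 0, "ry": 0, "rz": 0}, {"jaw": 20, "tx": 0, "ty": 0, "tz": 5, "rx": 0, "ry": 0, "rz": 0}, {"jaw": 20, "tx": 0, "ty": 0, "tz": 3, "rx": 0, "ry": 0, "rz": 0}, {"jaw": 20, "tx": 0, "ty": 0, "tz": 1, "rx": 0, "ry": 0, "rz": 0}, {"jaw": 20, "tx": 0, "ty": 0, "tz": 0, "rx": 0, "ry": 0, "rz": 0}])

```text
clock: 7.42
tcp_pos: [0.5351, -0.0037, 0.0615]
tool_rot: [0.001, -0.089, 0.996, -0.0]
contact_force: [0.7, -0.5, -0.5]
width: 0.418
finger_force: 14.8
```

```bash
python3 - <<'E'
from h import *
s=read_state(); print(s['clock'],s['tcp_pos'],s['width'],s['finger_force'],s['contact_force'])
c=load('w6.png'); hsv=cv2.cvtColor(c['color'],cv2.COLOR_RGB2HSV)
# lid
m=cv2.inRange(hsv,(8,70,60),(28,255,255)); n,l,st,ce=cv2.connectedComponentsWithStats(m)
i=l[80,90] or l[100,80]; print(st[i])
q=max(cv2.findContours((l==i).astype(np.uint8),0,1)[0],key=cv2.contourArea)
w=np.array([onz(c,*map(float,p[0]),.018)[:2] for p in cv2.convexHull(q)]).astype(np.float32).reshape(-1,1,2)
print('lid',cv2.minEnclosingCircle(w))
x0,y0=40,5
o=cv2.resize(np.ascontiguousarray(c['color'][y0:y0+160,x0:x0+160]),(400,400),interpolation=2)
o2=cv2.resize(np.ascontiguousarray(c['color'][90:290,220:420]),(400,400),interpolation=2)
cv2.imwrite('pics/c7.png',np.hstack([o,o2])[:,:,::-1])
E
```

```text
7.4167 [ 0.53510759 -0.00365488  0.06151977] 0.4177254982061952 14.757703840441536 [ 0.65261099 -0.51905154 -0.47316921]
[   42     6   159   185 17921]
lid ((0.490073025226593, -0.23187673091888428), 0.09942882508039474)
```

View pics/c7.png

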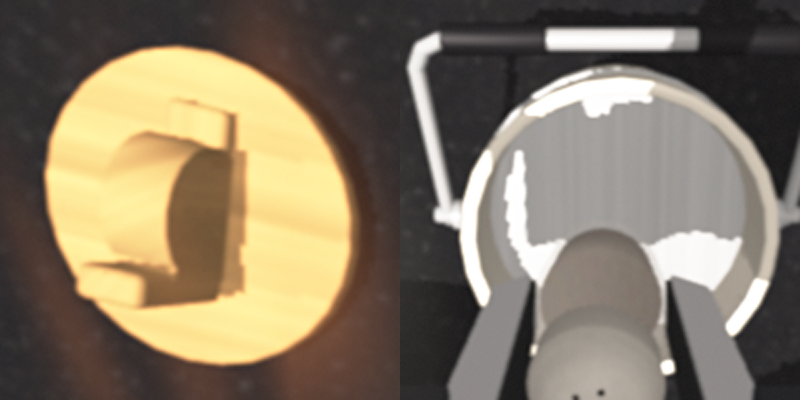

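Call:
arm_command(steps=[{"jaw": 20, "tx": 0, "ty": 0, "tz": 2, "rx": 0, "ry": 0, "rz": 0}, {"jaw": 20, "tx": 0, "ty": 0, "tz": 2, "rx": 0, "ry": 0, "rz": 0}, {"jaw": 20, "tx": 0, "ty": 0, "tz": 1, "rx": 0, "ry": 0, "rz": 0}, {"jaw": 20, "tx": 0, "ty": 0, "tz": 0, "rx": 0, "ry": 0, "rz": 0}])

```text
clock: 7.75
tcp_pos: [0.5353, -0.0037, 0.057]
tool_rot: [0.001, -0.089, 0.996, -0.0]
contact_force: [-3.1, 0.4, 11.9]
width: 0.418
finger_force: 15.7
```

Touched down (about 12 N). Release, back up, and go over the lid.

Call:
arm_command(steps=[{"jaw": 20, "tx": 0, "ty": 0, "tz": -1, "rx": 0, "ry": 0, "rz": 0}, {"jaw": 62, "tx": 0, "ty": 0, "tz": 0, "rx": 0, "ry": 0, "rz": 0}, {"jaw": 62, "tx": 0, "ty": 0, "tz": 0, "rx": 0, "ry": 0, "rz": 0}, {"jaw": 62, "tx": 0, "ty": 0, "tz": 0, "rx": 0, "ry": 0, "rz": 0}, {"jaw": 62, "tx": 0, "ty": 0, "tz": 0, "rx": 0, "ry": 0, "rz": 0}, {"jaw": 62, "tx": 0, "ty": 0, "tz": 0, "rx": 0, "ry": 0, "rz": 0}, {"jaw": 62, "tx": 0, "ty": 0, "tz": -15, "rx": 0, "ry": 0, "rz": 0}, {"jaw": 62, "tx": 0, "ty": 0, "tz": -30, "rx": 0, "ry": 0, "rz": 0}, {"jaw": 62, "tx": 0, "ty": 0, "tz": -35, "rx": 0, "ry": 0, "rz": 0}, {"jaw": 62, "tx": 0, "ty": 0, "tz": -40, "rx": 0, "ry": 0, "rz": 0}])

```text
clock: 8.58
tcp_pos: [0.5337, -0.0037, 0.1768]
tool_rot: [-0.001, -0.089, 0.996, 0.0]
contact_force: [0.6, 0.7, -0.2]
width: 0.62
finger_force: 0.0
```

```bash
python3 - <<'E'
from h import *
snap('wrist','w8.png')
c6=load('w6.png');c3=load('w3.png')
A=lambda x,y:(40+x/2.5,5+y/2.5); B=lambda x,y:(60+x/3.333,65+y/3.333)
print('fin',onz(c6,*A(111,287),.068),onz(c3,*B(111,288),.068))
for c,f,e in((c6,A,((245,150),(240,295))),(c3,B,((247,148),(243,290)))):
    p,q=[onz(c,*f(*x),.018) for x in e]; d=q-p; print('edge',p,q,np.hypot(*d[:2]),np.degrees(np.arctan2(d[1],d[0])))
for c,f,E in((c6,A,[(45,165),(200,45),(357,230),(215,366),(75,90),(320,120),(340,310),(90,300)]),(c3,B,[(40,165),(195,43),(357,230),(215,360),(75,85),(318,115),(335,310)])):
    P=np.array([onz(c,*f(*x),.018)[:2] for x in E]); M=np.c_[2*P,np.ones(len(P))]; s=np.linalg.lstsq(M,(P**2).sum(1),rcond=None)[0]; print('lid',s[:2],np.sqrt(s[2]+s[:2]@s[:2]))
E
```

```text
fin [ 0.5043 -0.2347  0.068 ] [ 0.5022 -0.235   0.068 ]
edge [ 0.4483 -0.2155  0.018 ] [ 0.5064 -0.2165  0.018 ] 0.058108605214718397 -0.9860606316471602
edge [ 0.449  -0.2158  0.018 ] [ 0.5063 -0.2157  0.018 ] 0.05730008725996842 0.0999925328867549
lid [ 0.47622065 -0.23202299] 0.06359009224618617
lid [ 0.47605749 -0.23328003] 0.0628620347898006
```

Call:
arm_command(steps=[{"jaw": 62, "tx": 16, "ty": -36, "tz": 0, "rx": 0, "ry": 0, "rz": 0}, {"jaw": 62, "tx": 16, "ty": -36, "tz": 0, "rx": 0, "ry": 0, "rz": 0}, {"jaw": 62, "tx": 16, "ty": -36, "tz": 0, "rx": 0, "ry": 0, "rz": 0}, {"jaw": 62, "tx": 16, "ty": -36, "tz": 0, "rx": 0, "ry": 0, "rz": 0}, {"jaw": 62, "tx": 16, "ty": -36, "tz": 0, "rx": 0, "ry": 0, "rz": 0}, {"jaw": 62, "tx": 17, "ty": -35, "tz": 0, "rx": 0, "ry": 0, "rz": 0}, {"jaw": 62, "tx": 0, "ty": 0, "tz": 0, "rx": 0, "ry": 0, "rz": 7}, {"jaw": 62, "tx": 0, "ty": 0, "tz": 0, "rx": 0, "ry": 0, "rz": 5}, {"jaw": 62, "tx": 0, "ty": 0, "tz": 0, "rx": 0, "ry": 0, "rz": 0}])

```text
clock: 9.38
tcp_pos: [0.4767, -0.2331, 0.1762]
tool_rot: [-0.0, 0.019, 1.0, 0.0]
contact_force: [-0.0, 0.6, -0.8]
width: 0.617
finger_force: 0.0
```

```bash
python3 - <<'E'
from h import *
c=snap('wrist','w9.png');s=read_state(); print(s['clock'],s['tcp_pos'],s['tool_rot'],s['width'],s['contact_force'])
hsv=cv2.cvtColor(c['color'],cv2.COLOR_RGB2HSV)
print(proj(c,[[.476,-.2326,.018],[.414,-.2326,.018],[.476,-.17,.018],[.503,-.235,.068]]))
# wood mask: brighter+saturated only
m=cv2.inRange(hsv,(8,70,130),(28,255,255)); m=cv2.morphologyEx(m,cv2.MORPH_OPEN,np.ones((5,5)))
n,l,st,ce=cv2.connectedComponentsWithStats(m)
for i in range(1,n):
    if st[i,4]>800: print(st[i],ce[i].round())
# canister in w8
c8=load('w8.png'); g=cv2.cvtColor(c8['color'],cv2.COLOR_RGB2GRAY); print(proj(c8,[[.535,-.0065,.112]]))
# horizontal/vertical profiles of lid in w9
u,v=proj(c,[.476,-.2326,.018])[0].astype(int); print(u,v)
for du in range(-130,140,10): print(u+du,c['color'][v-35,u+du].tolist() if 0<=u+du<640 else '',end=';')
E
```

```text
9.4333 [ 0.4768974  -0.2326608   0.17622024] [-6.35031880e-05  1.54396227e-02  9.99880799e-01  3.20487387e-05] 0.6149332149922743 [-0.14853204 -0.23352164 -0.91963119]
[[320.5 183.8]
 [318.2 124.2]
 [379.3 181.7]
 [319.  224.6]]
[    0     0   604    83 38782] [272.  37.]
[ 261  126  117  112 9984] [318. 181.]
[[316.1 214.1]]
320 183
190 [43, 39, 38];200 [43, 41, 39];210 [36, 35, 35];220 [45, 42, 43];230 [37, 34, 36];240 [35, 34, 35];250 [40, 38, 38];260 [41, 40, 40];270 [54, 46, 39];280 [244, 200, 127];290 [141, 108, 68];300 [143, 108, 69];310 [139, 105, 67];320 [149, 112, 70];330 [144, 108, 69];340 [143, 108, 68];350 [144, 107, 69];360 [143, 108, 69];370 [21, 22, 22];380 [20, 20, 23];390 [22, 20, 21];400 [19, 18, 19];410 [25, 24, 25];420 [21, 20, 23];430 [22, 22, 22];440 [23, 21, 20];450 [21, 20, 21];
```

Call:
arm_command(steps=[{"jaw": 62, "tx": 0, "ty": 0, "tz": 35, "rx": 0, "ry": 0, "rz": 0}, {"jaw": 62, "tx": 0, "ty": 0, "tz": 35, "rx": 0, "ry": 0, "rz": 0}, {"jaw": 62, "tx": 0, "ty": 0, "tz": 35, "rx": 0, "ry": 0, "rz": 0}, {"jaw": 62, "tx": 0, "ty": 0, "tz": 27, "rx": 0, "ry": 0, "rz": 0}, {"jaw": 50, "tx": 0, "ty": 0, "tz": 8, "rx": 0, "ry": 0, "rz": 0}, {"jaw": 40, "tx": 0, "ty": 0, "tz": 0, "rx": 0, "ry": 0, "rz": 0}, {"jaw": 20, "tx": 0, "ty": 0, "tz": 0, "rx": 0, "ry": 0, "rz": 0}, {"jaw": 10, "tx": 0, "ty": 0, "tz": 0, "rx": 0, "ry": 0, "rz": 0}, {"jaw": 10, "tx": 0, "ty": 0, "tz": 0, "rx": 0, "ry": 0, "rz": 0}, {"jaw": 10, "tx": 0, "ty": 0, "tz": 0, "rx": 0, "ry": 0, "rz": 0}], force=30)

```text
clock: 10.27
tcp_pos: [0.4778, -0.233, 0.038]
tool_rot: [0.001, 0.016, 1.0, -0.001]
contact_force: [-0.7, 0.9, 8.0]
width: 0.257
finger_force: 29.7
```

Call:
arm_command(steps=[{"jaw": 10, "tx": 0, "ty": 0, "tz": 0, "rx": 0, "ry": 0, "rz": 0}, {"jaw": 10, "tx": 0, "ty": 0, "tz": 0, "rx": 0, "ry": 0, "rz": 0}, {"jaw": 10, "tx": 0, "ty": 0, "tz": 0, "rx": 0, "ry": 0, "rz": 0}, {"jaw": 10, "tx": 0, "ty": 0, "tz": 0, "rx": 0, "ry": 0, "rz": 0}, {"jaw": 10, "tx": 0, "ty": 0, "tz": 0, "rx": 0, "ry": 0, "rz": 0}], force=30)

```text
clock: 10.68
tcp_pos: [0.4778, -0.2329, 0.038]
tool_rot: [0.001, 0.016, 1.0, -0.001]
contact_force: [-0.3, -0.0, 7.6]
width: 0.254
finger_force: 29.7
```

Call:
arm_command(steps=[{"jaw": 10, "tx": 0, "ty": 0, "tz": -15, "rx": 0, "ry": 0, "rz": 0}, {"jaw": 10, "tx": 0, "ty": 0, "tz": -30, "rx": 0, "ry": 0, "rz": 0}, {"jaw": 10, "tx": 0, "ty": 0, "tz": -38, "rx": 0, "ry": 0, "rz": 0}, {"jaw": 10, "tx": 0, "ty": 0, "tz": -38, "rx": 0, "ry": 0, "rz": 0}, {"jaw": 10, "tx": -3, "ty": 12, "tz": -25, "rx": 0, "ry": 0, "rz": 0}, {"jaw": 10, "tx": -7, "ty": 30, "tz": -10, "rx": 0, "ry": 0, "rz": 0}, {"jaw": 10, "tx": -8, "ty": 38, "tz": 0, "rx": 0, "ry": 0, "rz": 0}, {"jaw": 10, "tx": -8, "ty": 38, "tz": 0, "rx": 0, "ry": 0, "rz": 0}, {"jaw": 10, "tx": -8, "ty": 38, "tz": 0, "rx": 0, "ry": 0, "rz": 0}, {"jaw": 10, "tx": -8, "ty": 38, "tz": 0, "rx": 0, "ry": 0, "rz": 0}])

```text
clock: 11.52
tcp_pos: [0.5251, -0.0381, 0.1931]
tool_rot: [0.0, 0.016, 1.0, -0.0]
contact_force: [0.9, 1.0, -2.7]
width: 0.252
finger_force: 29.7
```

Call:
arm_command(steps=[{"jaw": 10, "tx": -8, "ty": 34, "tz": 0, "rx": 0, "ry": 0, "rz": 0}, {"jaw": 10, "tx": 0, "ty": 0, "tz": 0, "rx": 0, "ry": 0, "rz": -6}, {"jaw": 10, "tx": 0, "ty": 0, "tz": 0, "rx": 0, "ry": 0, "rz": -6}, {"jaw": 10, "tx": 0, "ty": 0, "tz": 0, "rx": 0, "ry": 0, "rz": 0}, {"jaw": 10, "tx": 0, "ty": 0, "tz": 0, "rx": 0, "ry": 0, "rz": 0}])

```text
clock: 11.93
tcp_pos: [0.5341, -0.0062, 0.1927]
tool_rot: [0.0, -0.087, 0.996, -0.0]
contact_force: [-0.1, 0.2, -3.1]
width: 0.254
finger_force: 29.7
```

```bash
python3 - <<'E'
from h import *
w=snap('wrist','w10.png');a=snap('scene','s10.png');b=snap('side','d10.png');s=read_state(); print(s['clock'],s['tcp_pos'],s['tool_rot'],s['width'],s['contact_force'])
t=s['tcp_pos']; z=t[2]-.038+.018
def mask(c,uv):
    hsv=cv2.cvtColor(c['color'],cv2.COLOR_RGB2HSV); m=cv2.inRange(hsv,(8,70,60),(28,255,255)); m=cv2.morphologyEx(m,cv2.MORPH_OPEN,np.ones((3,3)))
    n,l,st,ce=cv2.connectedComponentsWithStats(m); 
    for i in range(1,n):
        if st[i,4]>300: print('   ',st[i],ce[i].round())
for n,c in(('w',w),('s',a),('d',b)):
    print(n,proj(c,[[t[0],t[1],z],[.535,-.0065,.112]])); mask(c,0)
    for k in range(2):
        R,zz,C=((.062,z,(t[0],t[1])),(.066,.112,(.535,-.0065)))[k]
        th=np.arange(0,360,45)*np.pi/180; print(proj(c,np.c_[C[0]+R*np.cos(th),C[1]+R*np.sin(th),0*th+zz]).astype(int).tolist())
E
```

```text
12.0833 [ 0.53415983 -0.0065781   0.19260799] [ 5.93687281e-05 -8.70359004e-02  9.96205174e-01 -9.64128724e-06] 0.25558396070911316 [ 0.27273386  0.04034839 -2.81450752]
w [[319.4 235.4]
 [319.5 207.6]]
    [ 395    0  171   54 6549] [487.  20.]
    [  200   134   217   184 22678] [316. 223.]
    [261 302  14  66 593] [266. 336.]
    [366 302  14  66 593] [374. 336.]
    [ 132  382  348   18 4193] [326. 393.]
[[304, 316], [371, 303], [412, 250], [402, 181], [337, 139], [260, 156], [223, 219], [244, 284]]
[[306, 277], [362, 266], [396, 220], [387, 162], [334, 127], [271, 141], [240, 194], [256, 249]]
s [[293.7 199.1]
 [295.1 218.4]]
    [ 267  175   53   44 1360] [293. 202.]
[[307, 186], [289, 184], [273, 191], [268, 203], [278, 212], [298, 214], [315, 207], [318, 195]]
[[309, 204], [290, 202], [273, 210], [268, 222], [279, 233], [300, 235], [317, 227], [320, 214]]
d [[296.5 168.2]
 [297.8 190.7]]
    [ 307    0   38   65 1583] [329.  36.]
    [ 132    3  142   61 3409] [184.  47.]
    [ 267  145   58   43 1486] [296. 170.]
    [ 174  260   44   74 1893] [194. 287.]
    [   0  279  104  121 7920] [ 36. 351.]
[[324, 168], [317, 158], [298, 154], [278, 157], [268, 167], [274, 178], [294, 183], [315, 179]]
[[326, 191], [318, 179], [299, 175], [279, 179], [269, 190], [275, 202], [295, 208], [317, 203]]
```

```bash
python3 - <<'E'
from h import *
for f,rows,lr in(('s10.png',range(236,262,4),None),('d10.png',range(206,240,4),None)):
    c=load(f); g=cv2.cvtColor(c['color'],cv2.COLOR_RGB2GRAY).astype(float); t=np.array([.5342,-.0066])
    u0=int(proj(c,[.535,-.0065,.06])[0,0]); L=[]
    for v in rows:
        r=g[v]; d=np.diff(r); l=u0-40+np.argmax(d[u0-40:u0-15]); k=u0+15+np.argmin(d[u0+15:u0+40]); L.append((l+.5,k+.5,(l+k+1)/2))
    print(f,L)
    # predicted silhouette mid for canister axis
    for z in(.03,.06,.09):
        th=np.linspace(0,2*np.pi,721); p=proj(c,np.c_[.535+.066*np.cos(th),-.0065+.066*np.sin(th),0*th+z]); print(z,p[:,0].min(),p[:,0].max(),(p[:,0].min()+p[:,0].max())/2, p[np.argmin(p[:,0]),1],p[np.argmax(p[:,0]),1])
    print('px per mm x,y',proj(c,[.545,-.0065,.06])-proj(c,[.535,-.0065,.06]),proj(c,[.535,.0035,.06])-proj(c,[.535,-.0065,.06]))
w=load('w10.png'); 
for u in(300,320,340): print(u,[(v,w['color'][v,u].tolist()) for v in range(112,150,2)])
E
```

```text
s10.png [(np.float64(268.5), np.float64(326.5), np.float64(297.5)), (np.float64(269.5), np.float64(322.5), np.float64(296.0)), (np.float64(270.5), np.float64(321.5), np.float64(296.0)), (np.float64(270.5), np.float64(321.5), np.float64(296.0)), (np.float64(271.5), np.float64(321.5), np.float64(296.5)), (np.float64(272.5), np.float64(319.5), np.float64(296.0)), (np.float64(275.5), np.float64(315.5), np.float64(295.5))]
0.03 271.4 322.0 296.7 243.2 243.2
0.06 270.4 321.8 296.1 234.9 235.3
0.09 269.4 321.7 295.54999999999995 225.8 225.9
px per mm x,y [[ 2.2 -2.3]] [[-3.2 -1.4]]
d10.png [(np.float64(269.5), np.float64(327.5), np.float64(298.5)), (np.float64(269.5), np.float64(326.5), np.float64(298.0)), (np.float64(262.5), np.float64(326.5), np.float64(294.5)), (np.float64(267.5), np.float64(326.5), np.float64(297.0)), (np.float64(271.5), np.float64(326.5), np.float64(299.0)), (np.float64(271.5), np.float64(326.5), np.float64(299.0)), (np.float64(272.5), np.float64(325.5), np.float64(299.0)), (np.float64(274.5), np.float64(323.5), np.float64(299.0)), (np.float64(277.5), np.float64(320.5)
[... 826 characters left out ...]
27, 221, 202]), (130, [243, 237, 227]), (132, [232, 226, 212]), (134, [196, 167, 140]), (136, [255, 226, 142]), (138, [255, 249, 176]), (140, [255, 251, 185]), (142, [255, 253, 193]), (144, [255, 253, 195]), (146, [255, 253, 195]), (148, [255, 253, 194])]
340 [(112, [247, 244, 242]), (114, [124, 120, 120]), (116, [35, 34, 35]), (118, [37, 35, 34]), (120, [35, 35, 35]), (122, [33, 31, 32]), (124, [77, 72, 71]), (126, [162, 158, 154]), (128, [177, 170, 161]), (130, [215, 203, 186]), (132, [241, 235, 224]), (134, [236, 229, 217]), (136, [203, 184, 162]), (138, [184, 140, 91]), (140, [210, 160, 104]), (142, [219, 166, 107]), (144, [220, 168, 108]), (146, [221, 168, 109]), (148, [220, 168, 108])]
```

Call:
arm_command(steps=[{"jaw": 10, "tx": -2.5, "ty": 0, "tz": 15, "rx": 0, "ry": 0, "rz": 0}, {"jaw": 10, "tx": 0, "ty": 0, "tz": 15, "rx": 0, "ry": 0, "rz": 0}, {"jaw": 10, "tx": 0, "ty": 0, "tz": 7, "rx": 0, "ry": 0, "rz": 0}, {"jaw": 10, "tx": 0, "ty": 0, "tz": 4, "rx": 0, "ry": 0, "rz": 0}, {"jaw": 10, "tx": 0, "ty": 0, "tz": 3, "rx": 0, "ry": 0, "rz": 0}, {"jaw": 10, "tx": 0, "ty": 0, "tz": 2, "rx": 0, "ry": 0, "rz": 0}, {"jaw": 10, "tx": 0, "ty": 0, "tz": 0, "rx": 0, "ry": 0, "rz": 0}])

```text
clock: 12.67
tcp_pos: [0.5368, -0.0058, 0.1466]
tool_rot: [0.0, -0.088, 0.996, -0.0]
contact_force: [-0.6, 0.7, -1.4]
width: 0.255
finger_force: 29.7
```

Call:
arm_command(steps=[{"jaw": 10, "tx": 0, "ty": 0, "tz": 2, "rx": 0, "ry": 0, "rz": 0}, {"jaw": 10, "tx": 0, "ty": 0, "tz": 2, "rx": 0, "ry": 0, "rz": 0}, {"jaw": 10, "tx": 0, "ty": 0, "tz": 1.5, "rx": 0, "ry": 0, "rz": 0}, {"jaw": 10, "tx": 0, "ty": 0, "tz": 0, "rx": 0, "ry": 0, "rz": 0}])

```text
clock: 13.0
tcp_pos: [0.5369, -0.0058, 0.1419]
tool_rot: [0.0, -0.089, 0.996, -0.0]
contact_force: [-4.9, 0.2, 6.7]
width: 0.256
finger_force: 29.8
```

Call:
arm_command(steps=[{"jaw": 10, "tx": 0, "ty": 0, "tz": 1.5, "rx": 0, "ry": 0, "rz": 0}, {"jaw": 10, "tx": 0, "ty": 0, "tz": 0, "rx": 0, "ry": 0, "rz": 0}])

```text
clock: 13.17
tcp_pos: [0.5371, -0.0057, 0.1418]
tool_rot: [0.001, -0.089, 0.996, -0.0]
contact_force: [-11.5, 1.1, 20.0]
width: 0.254
finger_force: 29.9
```

Call:
arm_command(steps=[{"jaw": 10, "tx": 0, "ty": 0, "tz": -2, "rx": 0, "ry": 0, "rz": 0}, {"jaw": 100, "tx": 0, "ty": 0, "tz": 0, "rx": 0, "ry": 0, "rz": 0}, {"jaw": 100, "tx": 0, "ty": 0, "tz": 0, "rx": 0, "ry": 0, "rz": 0}, {"jaw": 100, "tx": 0, "ty": 0, "tz": 0, "rx": 0, "ry": 0, "rz": 0}, {"jaw": 100, "tx": 0, "ty": 0, "tz": -8, "rx": 0, "ry": 0, "rz": 0}, {"jaw": 100, "tx": 0, "ty": 0, "tz": -12, "rx": 0, "ry": 0, "rz": 0}, {"jaw": 100, "tx": 0, "ty": 0, "tz": -30, "rx": 0, "ry": 0, "rz": 0}, {"jaw": 100, "tx": 0, "ty": 0, "tz": -30, "rx": 0, "ry": 0, "rz": 0}, {"jaw": 100, "tx": 0, "ty": 0, "tz": 0, "rx": 0, "ry": 0, "rz": 0}])

```text
clock: 13.92
tcp_pos: [0.5385, -0.0059, 0.2276]
tool_rot: [0.004, -0.089, 0.996, -0.001]
contact_force: [0.9, -0.1, 1.5]
width: 0.782
finger_force: 0.0
```

```bash
python3 - <<'E'
from h import *
w=snap('wrist','w11.png');a=snap('scene','s11.png');b=snap('side','d11.png');s=read_state(); print(s['clock'],s['tcp_pos'],s['tool_rot'],s['width'],s['contact_force'])
for n,c in(('s',a),('d',b)):
    hsv=cv2.cvtColor(c['color'],cv2.COLOR_RGB2HSV); m=cv2.inRange(hsv,(8,70,60),(28,255,255)); m=cv2.morphologyEx(m,cv2.MORPH_OPEN,np.ones((3,3)))
    k,l,st,ce=cv2.connectedComponentsWithStats(m)
    for i in range(1,k):
        if st[i,4]>300 and 280<ce[i][0]<310: print(n,st[i],ce[i].round())
    th=np.linspace(0,2*np.pi,361)
    for z in(.122,.112):
        p=proj(c,np.c_[.535+.062*np.cos(th),-.0065+.062*np.sin(th),0*th+z]); print('pred',z,p.min(0),p.max(0))
E
```

```text
14.0667 [ 0.53655139 -0.0057503   0.2212751 ] [-4.68653710e-05 -8.86710147e-02  9.96060966e-01  2.56535050e-06] 0.9134012164919525 [ 0.5994609   0.71833426 -0.07458993]
s [ 270  190   50   44 1485] [294. 215.]
pred 0.122 [269.9 200.3] [319.9 231.7]
pred 0.112 [270.2 203.3] [320.  234.9]
d [ 270  165   55   41 1544] [298. 187.]
pred 0.122 [270.3 172.6] [324.8 203.4]
pred 0.112 [270.6 176.1] [324.8 207.1]
```

Call:
arm_command(steps=[{"jaw": 100, "tx": 40, "ty": 0, "tz": 0, "rx": 0, "ry": 0, "rz": 0}, {"jaw": 100, "tx": 40, "ty": 0, "tz": 0, "rx": 0, "ry": 0, "rz": 0}, {"jaw": 100, "tx": 40, "ty": 0, "tz": 0, "rx": 0, "ry": 0, "rz": 0}, {"jaw": 100, "tx": 0, "ty": 0, "tz": 25, "rx": 0, "ry": 0, "rz": 0}, {"jaw": 100, "tx": 0, "ty": 0, "tz": 30, "rx": 0, "ry": 0, "rz": 0}, {"jaw": 100, "tx": 0, "ty": 0, "tz": 30, "rx": 0, "ry": 0, "rz": 0}, {"jaw": 100, "tx": 0, "ty": 0, "tz": 25, "rx": 0, "ry": 0, "rz": 0}, {"jaw": 100, "tx": 0, "ty": 0, "tz": 13, "rx": 0, "ry": 0, "rz": 0}, {"jaw": 100, "tx": 0, "ty": 0, "tz": 0, "rx": 0, "ry": 0, "rz": 0}])

```text
clock: 14.82
tcp_pos: [0.4165, -0.0266, 0.0951]
tool_rot: [-0.003, -0.089, 0.996, 0.001]
contact_force: [0.4, -0.3, 0.7]
width: 1.0
finger_force: 0.0
```

```bash
python3 - <<'E'
from h import *
s=read_state(); print(s['clock'],s['tcp_pos'],s['tool_rot'],s['width'],s['contact_force'])
for f,a,b in(('w6.png',(292.5,109.5),(369,110)),):
    c=load(f); p,q=onz(c,*a,.113),onz(c,*b,.113); print(p,q,(p+q)/2)
C=np.array([.535,-.0065]);y=np.radians(10);print(C-.080*np.array([np.cos(y),np.sin(y)]))
R=np.array([[np.cos(y),np.sin(y)],[-np.sin(y),np.cos(y)]]);print('tcp in can',R@(s['tcp_pos'][:2]-C))
E
```

```text
14.8167 [ 0.41645912 -0.02663009  0.09514208] [-3.17785596e-03 -8.86244420e-02  9.96059725e-01  7.95982138e-04] 1.000105983734274 [ 0.3927236  -0.33544265  0.7338353 ]
[ 0.4617 -0.0476  0.113 ] [0.452  0.0093 0.113 ] [ 0.45685 -0.01915  0.113  ]
[ 0.45621538 -0.02039185]
tcp in can [-0.12023554  0.00076014]
```

Call:
arm_command(steps=[{"jaw": 100, "tx": -10, "ty": 0, "tz": -5, "rx": 0, "ry": 0, "rz": 0}, {"jaw": 100, "tx": -10, "ty": 0, "tz": -5, "rx": 0, "ry": 0, "rz": 0}, {"jaw": 100, "tx": -7, "ty": 0, "tz": -9, "rx": 0, "ry": 0, "rz": 0}, {"jaw": 100, "tx": -7, "ty": 0, "tz": -9, "rx": 0, "ry": 0, "rz": 0}, {"jaw": 100, "tx": -7, "ty": 0, "tz": -8, "rx": 0, "ry": 0, "rz": 0}, {"jaw": 100, "tx": -7, "ty": 0, "tz": -6, "rx": 0, "ry": 0, "rz": 0}, {"jaw": 100, "tx": -7, "ty": 0, "tz": -5, "rx": 0, "ry": 0, "rz": 0}, {"jaw": 100, "tx": -7, "ty": 0, "tz": -5, "rx": 0, "ry": 0, "rz": 0}, {"jaw": 100, "tx": -8, "ty": 0, "tz": -4, "rx": 0, "ry": 0, "rz": 0}, {"jaw": 100, "tx": 0, "ty": 0, "tz": 0, "rx": 0, "ry": 0, "rz": 0}])

```text
clock: 15.65
tcp_pos: [0.4889, -0.0144, 0.1552]
tool_rot: [0.001, -0.089, 0.996, -0.0]
contact_force: [0.1, 0.9, -0.8]
width: 0.999
finger_force: 0.0
```

```bash
python3 - <<'E'
from h import *
b=snap('side','d12.png');s=read_state(); print(s['clock'],s['tcp_pos'],s['width'],s['contact_force'])
C=np.array([.535,-.0065]);y=np.radians(10);R=np.array([[np.cos(y),np.sin(y)],[-np.sin(y),np.cos(y)]]);print('tcp in can',R@(s['tcp_pos'][:2]-C))
# bail: -y end of bar (y=-.08) predicted for angles; brightness along
for a in(-1.1,-.8,-.5,-.35,-.2):
    p=[.09*np.sin(a),-.08,.072+.09*np.cos(a)]; q=[.045*np.sin(a),-.082,.072+.045*np.cos(a)]
    for P in(p,q):
        w=np.r_[C+R.T@np.array(P[:2]),P[2]]; u,v=proj(b,w)[0]; print(a,u,v,b['color'][int(v)-1:int(v)+2,int(u)-2:int(u)+3].max(2).tolist())
E
```

```text
15.7 [ 0.48810168 -0.0144357   0.15453775] 1.00346717250413 [ 0.01335016  0.02931791 -1.30194637]
tcp in can [-0.04756385  0.00032867]
-1.1 263.5 215.2 [[32, 33, 33, 32, 31], [35, 34, 33, 34, 33], [34, 33, 34, 33, 31]]
-1.1 283.3 221.5 [[167, 166, 158, 153, 160], [164, 162, 156, 150, 153], [169, 166, 163, 161, 160]]
-0.8 270.3 206.2 [[42, 73, 111, 136, 147], [44, 73, 111, 135, 146], [42, 73, 110, 135, 148]]
-0.8 286.7 217.2 [[173, 178, 187, 194, 197], [173, 176, 188, 194, 197], [172, 176, 188, 194, 197]]
-0.5 280.2 198.9 [[141, 141, 139, 137, 136], [141, 142, 140, 135, 134], [143, 145, 141, 137, 135]]
-0.5 291.6 213.7 [[198, 198, 197, 186, 171], [199, 200, 200, 193, 179], [198, 200, 200, 198, 188]]
-0.35 286.0 196.2 [[150, 198, 225, 226, 229], [149, 187, 219, 222, 223], [142, 168, 200, 212, 216]]
-0.35 294.4 212.4 [[177, 166, 169, 182, 193], [186, 171, 166, 176, 186], [193, 179, 165, 171, 181]]
-0.2 292.3 194.2 [[237, 237, 234, 230, 227], [238, 238, 234, 230, 228], [239, 238, 235, 231, 227]]
-0.2 297.4 211.4 [[192, 204, 211, 211, 213], [182, 193, 202, 206, 208], [176, 186, 199, 204, 207]]
```

Call:
arm_command(steps=[{"jaw": 100, "tx": -6, "ty": 0, "tz": -1, "rx": 0, "ry": 0, "rz": 0}, {"jaw": 100, "tx": -6, "ty": 0, "tz": -1, "rx": 0, "ry": 0, "rz": 0}, {"jaw": 100, "tx": -6, "ty": 0, "tz": -1, "rx": 0, "ry": 0, "rz": 0}, {"jaw": 100, "tx": -6, "ty": 0, "tz": 0, "rx": 0, "ry": 0, "rz": 0}])

```text
clock: 16.03
tcp_pos: [0.5107, -0.0105, 0.1577]
tool_rot: [-0.002, -0.089, 0.996, -0.0]
contact_force: [-11.9, -0.7, 9.0]
width: 0.997
finger_force: 5.8
```

Call:
arm_command(steps=[{"jaw": 100, "tx": -5, "ty": 0, "tz": 0, "rx": 0, "ry": 0, "rz": 0}, {"jaw": 100, "tx": -5, "ty": 0, "tz": 0, "rx": 0, "ry": 0, "rz": 0}, {"jaw": 100, "tx": -5, "ty": 0, "tz": 0, "rx": 0, "ry": 0, "rz": 0}])

```text
clock: 16.28
tcp_pos: [0.5263, -0.0076, 0.1574]
tool_rot: [-0.0, -0.089, 0.996, 0.0]
contact_force: [-1.2, 0.5, -0.7]
width: 0.999
finger_force: 0.6
```

Call:
arm_command(steps=[{"jaw": 100, "tx": -4, "ty": 0, "tz": 0, "rx": 0, "ry": 0, "rz": 0}, {"jaw": 100, "tx": -4, "ty": 0, "tz": 0, "rx": 0, "ry": 0, "rz": 0}, {"jaw": 100, "tx": 0, "ty": 0, "tz": 0, "rx": 0, "ry": 0, "rz": 0}])

```text
clock: 16.53
tcp_pos: [0.5344, -0.0061, 0.1573]
tool_rot: [0.0, -0.089, 0.996, 0.0]
contact_force: [-0.4, -0.3, 0.4]
width: 1.001
finger_force: 0.0
```

Call:
arm_command(steps=[{"jaw": 100, "tx": 8, "ty": 0, "tz": 0, "rx": 0, "ry": 0, "rz": 0}, {"jaw": 100, "tx": 12, "ty": 0, "tz": 0, "rx": 0, "ry": 0, "rz": 0}, {"jaw": 100, "tx": 12, "ty": 0, "tz": -10, "rx": 0, "ry": 0, "rz": 0}, {"jaw": 100, "tx": 8, "ty": 0, "tz": -35, "rx": 0, "ry": 0, "rz": 0}, {"jaw": 100, "tx": 8, "ty": 0, "tz": -35, "rx": 0, "ry": 0, "rz": 0}, {"jaw": 100, "tx": 8, "ty": 0, "tz": -35, "rx": 0, "ry": 0, "rz": 0}, {"jaw": 100, "tx": 0, "ty": 0, "tz": 0, "rx": 0, "ry": 0, "rz": 0}])

```text
clock: 17.12
tcp_pos: [0.4789, -0.0165, 0.279]
tool_rot: [0.005, -0.089, 0.996, -0.001]
contact_force: [0.7, -0.0, 0.9]
width: 0.997
finger_force: 0.0
```

```bash
python3 - <<'E'
from h import *
w=snap('wrist','w13.png');a=snap('scene','s13.png');b=snap('side','d13.png');s=read_state(); print(s['clock'],s['tcp_pos'],s['contact_force'])
C=np.array([.535,-.0065]);y=np.radians(10);R=np.array([[np.cos(y),np.sin(y)],[-np.sin(y),np.cos(y)]])
def W(P): return np.r_[C+R.T@np.array(P[:2]),P[2]]
# white-vs-black along wrist: bar sleeve dark band on wooden lid background, at y=-.048 scan X; white bar mid at y=+-.02
for yy in(-.05,.05,-.02,.02):
    L=[]
    for X in np.arange(-.03,.05,.004):
        u,v=proj(w,W([X,yy,.160]))[0]; L.append((round(float(X),3),w['color'][int(v),int(u)].tolist()))
    print(yy,L)
for n,f in(('scene','s1'),):
    for k in((221,210,0),): pass
# bystanders unchanged
for p,c,bx in(('scene1.png',a,(325,185,390,245)),('scene1.png',a,(272,165,292,195)),('side1.png',b,(355,200,400,285)),('side1.png',b,(355,150,378,195))):
    o=load(p)['color']; x0,y0,x1,y1=bx; print(bx,np.abs(o[y0:y1,x0:x1].astype(int)-c['color'][y0:y1,x0:x1]).mean().round(2))
E
```

```text
17.2667 [ 0.47813477 -0.01621071  0.2720299 ] [ 0.01217181 -0.13829492  0.12248813]
-0.05 [(-0.03, [254, 245, 208]), (-0.026, [253, 226, 142]), (-0.022, [250, 217, 135]), (-0.018, [254, 235, 154]), (-0.014, [255, 238, 158]), (-0.01, [254, 234, 153]), (-0.006, [211, 156, 99]), (-0.002, [169, 129, 84]), (0.002, [164, 127, 86]), (0.006, [176, 130, 83]), (0.01, [27, 24, 25]), (0.014, [26, 26, 26]), (0.018, [51, 48, 49]), (0.022, [93, 87, 88]), (0.026, [38, 36, 37]), (0.03, [27, 25, 26]), (0.034, [28, 27, 28]), (0.038, [28, 26, 27]), (0.042, [29, 28, 29]), (0.046, [30, 28, 28])]
0.05 [(-0.03, [254, 235, 153]), (-0.026, [254, 231, 150]), (-0.022, [252, 222, 142]), (-0.018, [248, 211, 133]), (-0.014, [254, 232, 151]), (-0.01, [254, 232, 153]), (-0.006, [218, 161, 102]), (-0.002, [171, 130, 82]), (0.002, [195, 150, 97]), (0.006, [242, 188, 125]), (0.01, [119, 90, 64]), (0.014, [24, 22, 26]), (0.018, [41, 38, 39]), (0.022, [67, 63, 64]), (0.026, [43, 41, 43]), (0.03, [45, 44, 46]), (0.034, [48, 46, 46]), (0.038, [46, 45, 45]), (0.042, [43, 42, 44]), (0.046, [31, 31, 31])]
-0.02 [(-0.03, [255,
[... 421 characters left out ...]
7, 137]), (0.038, [42, 33, 29]), (0.042, [27, 25, 25]), (0.046, [26, 26, 27])]
0.02 [(-0.03, [255, 239, 158]), (-0.026, [254, 222, 137]), (-0.022, [243, 192, 120]), (-0.018, [250, 210, 132]), (-0.014, [253, 220, 137]), (-0.01, [255, 231, 149]), (-0.006, [255, 229, 144]), (-0.002, [167, 126, 81]), (0.002, [253, 213, 133]), (0.006, [251, 210, 131]), (0.01, [255, 234, 152]), (0.014, [255, 225, 147]), (0.018, [205, 202, 200]), (0.022, [247, 245, 245]), (0.026, [254, 230, 157]), (0.03, [252, 222, 140]), (0.034, [255, 230, 148]), (0.038, [52, 47, 47]), (0.042, [42, 42, 44]), (0.046, [43, 43, 44])]
(325, 185, 390, 245) 3.7
(272, 165, 292, 195) 5.9
(355, 200, 400, 285) 2.56
(355, 150, 378, 195) 2.03
```

```bash
python3 -c "
from h import *
print(job_done())"
```

```text
the job is handed in; nothing more can be done
None
```

The job is handed in at about 17 s of the 72 s allowed: the salt shaker stands in the canister, the lid is fully seated with its fin at the back, the bail is snapped into the notch, and the tumbler, spice jar and sugar jar look undisturbed in the camera images; I was given no verdict from the judging.

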